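Load a tape roll into the snap-in dispenser

ROBOT

A 7-joint arm with a two-finger parallel gripper is mounted at the origin on the work surface. World frame = base frame: x ahead of the robot, y to its left, z up, the work surface at z = 0. Lengths are in m, angles in rad, forces in N, time in s.
With the tool pointing down it reaches from about 0.4 to 0.85 m from the base axis. Payload 4.5 kg.
Tool frame: the origin (TCP) lies between the finger pads; the fingertips stand 19 mm ahead of it and the grasp point (between the pads) is the TCP (r.tips_ahead is the distance from the TCP to the fingertips, in m); z points along the fingers, y is the line along which they close (so a half turn about z gives the same grasp; the last joint's range is limited). The gripper opens to 88 mm and grips with 3 to 60 N. Pads are 18 mm wide; open, the fingers measure 123 mm over their backs; the gripper's body (75 mm by 187 mm) begins 45 mm behind the grasp point.
Start: joints at [1.194, 0.689, -0.195, 1.565, 0.157, 0.902, -0.215], TCP at [0.25, -0.573, 0.258] pointing down, gripper open.
Joint ranges: [-3.01, 3.01], [-0.46, 2.08], [-1.47, 1.51], [0.13, 2.56], [-1, 4.14], [0.04, 2.09], [-2.66, 2.66]. Speed limits (rad/s): [2.57, 2.57, 3.14, 3.14, 3.14, 3.14, 3.14].

INTERFACE

Orientations are given as a unit quaternion [x, y, z, w].
In Python, from plant import r, cams, models gives the robot as it stands. The module is installed in compiled form; this text tells all that it offers.
- The arm moves only by the tool jog_arm, never from a script. Its arguments are lists of equal length, an entry for each row: "turn": the turn, a rotation vector about the tool's x, y, z in rad, a list of three; "translation": the shift along the tool's x, y, z in m, a list of three; "grip": the closure, from 0 (fully open) to 1 (shut). In form: {"turn": [[ax, ay, az], ...], "translation": [[tx, ty, tz], ...], "grip": [grip, ...]}. A call has 1 to 20 rows; each row is the pose to reach, as a shift and turn from the pose commanded when the call began, along the tool's axes at that moment; what a row does not reach only later rows make up. A row lasts 1/8 s, in which the tool goes at most 62.5 mm and 10.7 degrees, less where a joint would pass 70% of its speed; a pose out of reach is approached as far as the arm can. A call with a gripper value outside its range is refused whole. The fingers move at their own pace and stop on an object; "force" is the grip in N (left out, the last holds). Time passes only in rows, so rows that repeat a pose let the fingers close. It gives the time, the measured TCP pose, the force, the opening and the grip force at its end, in the units of the state.
- r.get_state(): the state, without advancing time (a new reading comes with each control period).
- cams.snapshot(name): name is "side" or "top"; returns the picture (384x512x3 uint8, red, green, blue); there is no depth.
- cams.camera_params(name): a dict with "fx", "fy", "cx", "cy" (pixels), "eye" and "orientation" of the camera in the world. Camera axes: x right, y up, looking along -z (the intrinsics and any distortion apply to the point x, -y, -z); pixel columns grow to the right and rows downward; lengths in m; the calibration is good to about 2 mm. A picture is of the moment at which its call begins. camera_params takes no time and is no camera call.
- r.finish_job(): hands the job in; it is judged then, once.
Trained networks look in the newest picture that a camera, given by its name, has taken for a name from the list of things; names that differ only in an ending like _2 or _b are one class to them, and where a whole thing is asked for, a point or a joint stands for the part that bears it (a point fixed in the world has none). Each returns a list of dicts, best first, with "p" (0 to 1); they miss things now and then, are a little off and sometimes report something else, mostly with a low value. They report only what shows in the picture. A call takes as long as a camera call. They do not tell look-alikes from the thing itself.
- models.find_in(camera, name): "position" ([x, y, z] in m, in world coordinates, good to about 4 mm: the middle of the surface that is visible of it).
- models.masks_of(camera, name): "pixels" (384x512 bool, what is visible of it).
- models.place_of(camera, name): "position" ([x, y, z] in m, in world coordinates, good to about 4 mm: a listed point, or the origin of a listed thing).
The state is a dict: "clock": time; "q": joint angles; "qd": joint speeds; "joint_torque": joint torques, N m; "tool_pos": TCP position; "eef_rot": TCP orientation; "contact_force": force on the tool from outside, world axes, zero at the start; "moment": the same for the moment, N m; "opening": opening from 0.0 (shut) to 1.0 (fully open); "finger_force": force on a finger pad.
Only numpy, scipy, OpenCV 4.12 (cv2) and the standard library are available. Lean on these libraries where they do the work, as an engineer would, in place of code of your own. Each camera call takes 0.05 s, during which the arm holds its last target. There are 200 camera calls.

TASK

Load the turquoise tape roll from the wooden rack into the empty black dispenser: lay its axle across the two orange spring clips, then press it down one end after the other, so that one clip has snapped round the axle for a moment (half a second, say) while the other end is still up, and then the second clip snaps too. Press gently, no harder than it takes to snap one clip (shoving with 35 N or more would break the dispenser), leave the axle level and fully home in both clips, and do not disturb the other rolls or anything else on the table.

Things in the scene. Friction and masses are not known exactly. Their poses are not given: they have to be found in the camera images.
- turquoise_roll: White axle 16 mm thick, 168 mm long; wound roll at its middle, 76 mm in diameter, 26 mm wide, with flat hard sides; a grey 26 mm collar 4 mm thick near each end (inner faces 75 mm from the middle). One rigid piece. Origin: middle of the axle; y along it. Turquoise; 150 to 290 g; starts in one of the rack's three places; either way round will do.
- pink_roll: The same roll in pink, to be left in its place of the rack. Origin: middle of its axle; y along it.
- gold_roll: The same roll in gold yellow, to be left in its place of the rack. Origin: middle of its axle; y along it.
- rack: Fixed light-wood rack, 290 x 156 mm; two rails (10 mm thick) along its x at y = +65 and -65 mm. The axles lie across the rails in open-topped notches 90 mm apart along x, axle middle 50 mm above the table; the notch walls end 3 mm above that. Lift a roll straight up. Origin: centre of its underside, z up.
- dispenser: Fixed heavy black dispenser, base 150 x 170 x 16 mm, cutter wall on its -x side (60 to 70 mm from the origin, 90 mm wide, top 61 mm above the table). Near its left and right edge stands a clip, 12 mm wide along the axle: two orange sprung fingers. Low side walls, tops 39 mm up. With the roll laid on, 46 mm of bare axle lies between each side of the roll and its clip. Origin: centre of its underside, z up, y along the loaded axle.
- clip_left (a point): Middle of the clip at the dispenser's +y side (65 mm from the seat point), at the height of a seated axle, 60 mm above the table. Its two fingers end in rounded lips 67 mm above the table, 12.5 mm apart; above these they flare outward, 33 mm apart at the tops, 80 mm above the table. The roll's collars pass outside the clips with 4 mm of end play.
- clip_right (a point): The same for the clip at the -y side. An axle laid on both clips rests on the lips, its middle 73 mm above the table. Pushed down with 8 to 12 N per clip it spreads the fingers, and after 6 mm it snaps down on a hard grey saddle. Pushed on the bare axle next to one clip, that end goes first; pushing on with over 20 N there can force in the other end too.
- seat (a point): The point of the dispenser where the middle of the axle is when fully home, 60 mm above the table, midway between the clips. Axes as the dispenser: y along the axle, z up.
- clip_left_far (a joint): Opening angle (rad) of the far (+x) orange finger of the clip at the dispenser's +y side: 0 at rest, about 0.06 when the thickest part of the axle passes the lip, back to about 0 once it has snapped. Spring-loaded shut.
- clip_right_far (a joint): The same for the far finger of the clip at the dispenser's -y side.
- pink_carton: Pink carton, 140 x 50 x 50 mm, on the right of the table. Origin: centre of its underside. A bystander.
- white_carton: White carton, 50 x 60 x 80 mm high, beyond the gap between rack and dispenser. Origin: centre of its underside. A bystander.
- marker: Yellow marker with a black cap, 125 x 14 x 14 mm, lying between rack and dispenser. Origin: centre of its underside. A bystander.
- glue_jar: Amber jar, 60 mm in diameter, 100 mm high, on the left of the table. Origin: centre of its underside. A bystander.
Things that resemble listed ones, but are neither listed nor needed, are in the scene too. Leave any green or purple look-alike of the turquoise_roll alone.

How it is judged:
By the outcome, as a careful person would: the job done as asked, in the order asked, and still so for the second after the job is handed in, with the robot touching nothing.
It also fails if it takes over 61 s, if anything falls off the work surface, if the arm or the gripper's body presses on something with over 40 N, if the wrist force passes 120 N, or if a joint passes its speed limit or range.

## Working session

There is one attempt and no reset: what is moved stays moved. The work goes in short steps, Python scripts to look and compute and a tool call to move; the robot and the scene stay as the last step left them, time stands still between calls to the robot, and variables do not carry over. Pictures are saved under pics/ and viewed, at most 10 in all, crops included, and the job is handed in when it is done.

Besides the shell and the picture viewer there is one more tool, called after "Emit:" in YAML: its name, and indented under it one key for each argument. jog_arm: Moves the arm, as the interface text tells. Its arguments: {"type":"object","properties":{"turn":{"type":"array"},"translation":{"type":"array"},"grip":{"type":"array"},"force":{"type":"number"}},"required":["turn","translation","grip"]}

```bash
mkdir -p pics; python3 - <<'E'
from plant import r,cams,models
import cv2,numpy as np
for c in("top","side"):
    im=cams.snapshot(c); cv2.imwrite(f"pics/{c}0.png",im[:,:,::-1])
    p=cams.camera_params(c); print(c,{k:np.round(v,4).tolist() if not isinstance(v,str) else v for k,v in p.items()})
    for n in("turquoise_roll","pink_roll","gold_roll","rack","dispenser","clip_left","clip_right","seat","white_carton","marker","glue_jar","pink_carton"):
        print(n,[(np.round(d["position"],3).tolist(),round(d["p"],2)) for d in models.place_of(c,n)][:5])
s=r.get_state();print(s["clock"],s["tool_pos"],s["eef_rot"])
E
```

```text
top {'fx': 443.2197, 'fy': 443.2197, 'cx': 258.714, 'cy': 195.3349, 'eye': [0.3567, -0.0063, 1.353], 'orientation': [-0.0501, 0.0418, 0.7125, -0.6986]}
turquoise_roll [([0.759, 0.352, 0.037], 0.9), ([0.297, -0.176, 0.04], 0.88), ([0.522, 0.186, 0.053], 0.82)]
pink_roll [([0.435, 0.176, 0.05], 0.74), ([0.498, -0.208, 0.061], 0.37)]
gold_roll [([0.616, 0.195, 0.05], 0.75)]
rack [([0.527, 0.187, -0.002], 0.65)]
dispenser [([0.496, -0.209, 0.0], 0.8), ([0.524, 0.185, 0.05], 0.32)]
clip_left [([0.51, -0.144, 0.062], 0.97)]
clip_right [([0.49, -0.278, 0.056], 0.75), ([0.497, -0.21, -0.001], 0.31)]
seat [([0.497, -0.209, 0.057], 0.6)]
white_carton [([0.723, 0.009, -0.001], 0.69)]
marker [([0.483, 0.01, -0.003], 0.64), ([0.492, -0.28, 0.059], 0.49)]
glue_jar [([0.365, 0.517, -0.004], 0.92)]
pink_carton [([0.542, -0.449, 0.001], 0.84)]
side {'fx': 392.4568, 'fy': 392.4568, 'cx': 261.7819, 'cy': 197.0963, 'eye': [0.383, 1.0957, 0.7987], 'orientation': [-0.0319, 0.4744, 0.8784, -0.0487]}
turquoise_roll [([0.762, 0.35, 0.035], 0.82), ([0.296, -0.177, 0.041], 0.8), ([0.527, 0.187, 0.053], 0.74)]
pink_roll [([0.436, 0.177, 0.051], 0.79)]
gold_roll [([0.616, 0.196, 0.047], 0.84)]
rack [([0.525, 0.185, 0.001], 0.87)]
dispenser [([0.496, -0.213, -0.0], 0.87), ([0.615, 0.196, 0.046], 0.63)]
clip_left [([0.504, -0.151, 0.061], 0.64)]
clip_right [([0.488, -0.277, 0.06], 0.82)]
seat [([0.496, -0.211, 0.062], 0.91)]
white_carton [([0.723, 0.01, 0.002], 0.86)]
marker [([0.486, 0.018, 0.004], 0.45)]
glue_jar [([0.364, 0.516, 0.0], 0.78)]
pink_carton [([0.543, -0.448, -0.001], 0.9)]
1.3 [ 0.24963538 -0.57297261  0.25773431] [ 9.78974231e-01  2.03983960e-01  8.95974646e-06 -2.79990001e-06]
```

View pics/top0.png

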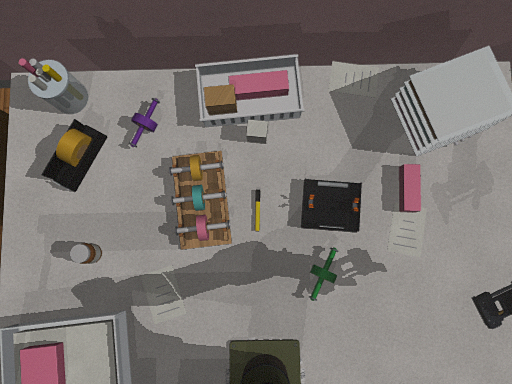

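View pics/side0.png

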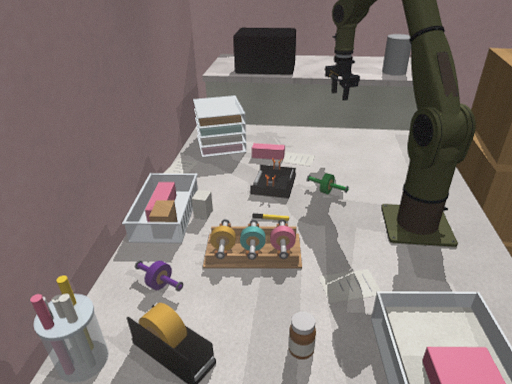

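Top view candidates: turquoise roll in the rack's middle notch at (198,197), purple look-alike at (145,122), green look-alike at (323,274), plus the pink (201,228) and gold (196,168) rolls. I choose (198,197), which is turquoise and in the rack. The dispenser is at (331,205) with orange clips at (311,202) and (356,205). Next is a close crop with a projected overlay.

```bash
cat > h.py <<'E'
import numpy as np,cv2
from scipy.spatial.transform import Rotation as R
from plant import r,cams,models
def proj(c,p):
    k=cams.camera_params(c); q=R.from_quat(k["orientation"]).inv().apply(np.atleast_2d(p)-k["eye"])
    return np.c_[k["cx"]+k["fx"]*q[:,0]/-q[:,2],k["cy"]+k["fy"]*q[:,1]/q[:,2]]
def ray(c,uv,z):
    k=cams.camera_params(c); d=R.from_quat(k["orientation"]).apply([(uv[0]-k["cx"])/k["fx"],-(uv[1]-k["cy"])/k["fy"],-1])
    return np.array(k["eye"])+d*(z-k["eye"][2])/d[2]
def axle(c,z,a):  # a: yaw of axle dir
    d=np.array([np.cos(a),np.sin(a),0]); return [np.array(c)+t*d for t in(-.084,-.065,-.013,.013,.065,.084)]
E
python3 - <<'E'
from h import *
out=[]
for c in("top","side"):
    im=cams.snapshot(c); hsv=cv2.cvtColor(im,cv2.COLOR_RGB2HSV)
    m=((hsv[...,0]>3)&(hsv[...,0]<18)&(hsv[...,1]>150)&(hsv[...,2]>90)).astype(np.uint8)
    cc=proj(c,[[.505,-.147,.068],[.488,-.277,.068]])
    P=[]
    for u in cc:
        yy,xx=np.nonzero(m); s=np.hypot(xx-u[0],yy-u[1])<13
        P.append(ray(c,(xx[s].mean(),yy[s].mean()),.066)); print(c,u.round(1),s.sum(),P[-1].round(4))
    print("mid",((P[0]+P[1])/2).round(4),"d",(P[0]-P[1]).round(4))
    t=((hsv[...,0]>80)&(hsv[...,0]<96)&(hsv[...,1]>100)).astype(np.uint8)
    u=proj(c,[.525,.186,.06])[0]; yy,xx=np.nonzero(t); s=np.hypot(xx-u[0],yy-u[1])<25
    print("turq",u.round(1),s.sum(),ray(c,(xx[s].mean(),yy[s].mean()),.06).round(4))
    pts=axle([.5255,.186,.05],.05,1.676)+axle([.4965,-.2105,.06],.06,1.433)
    big=cv2.resize(im,None,fx=4,fy=4,interpolation=cv2.INTER_CUBIC)[:,:,::-1].copy()
    for p in proj(c,pts): cv2.drawMarker(big,tuple(int(v) for v in p*4+2),(255,0,255),0,10,1)
    out.append(big)
a=out[0][580:1020,640:1480]
cv2.imwrite("pics/crop1.png",cv2.resize(a,(800,419)))
E
```

```text
top [311.7 201.1] 34 [ 0.5052 -0.145   0.066 ]
top [356.7 206. ] 34 [ 0.4952 -0.275   0.066 ]
mid [ 0.5002 -0.21    0.066 ] d [0.01 0.13 0.  ]
turq [198.1 196.9] 233 [0.5241 0.1879 0.06  ]
side [269.9 177.3] 17 [ 0.5097 -0.1522  0.066 ]
side [277.5 160.9] 5 [ 0.4997 -0.2806  0.066 ]
mid [ 0.5047 -0.2164  0.066 ] d [0.01   0.1283 0.    ]
turq [252.3 235.2] 81 [0.522  0.1614 0.06  ]
```

View pics/crop1.png

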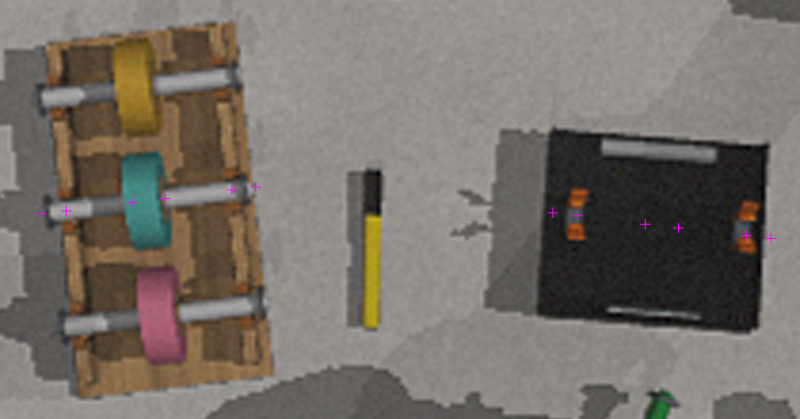

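The crop shows the turquoise roll in the middle notch at crop (147,200), matching the overlay. The dispenser clips are at (577,214) and (747,227), so its yaw is about −0.08 rad. Moving above the roll.

Emit:
jog_arm:
  turn:
    - [0, 0, 0.313]
    - [0, 0, 0.313]
    - [0, 0, 0.313]
    - [0, 0, 0.313]
    - [0, 0, 0.313]
    - [0, 0, 0.313]
    - [0, 0, 0.313]
    - [0, 0, 0.313]
    - [0, 0, 0.313]
    - [0, 0, 0.313]
    - [0, 0, 0.313]
    - [0, 0, 0.313]
    - [0, 0, 0.313]
    - [0, 0, 0.313]
    - [0, 0, 0.313]
    - [0, 0, 0.313]
    - [0, 0, 0.313]
    - [0, 0, 0.313]
  translation:
    - [0.556, -0.587, 0.058]
    - [0.556, -0.587, 0.058]
    - [0.556, -0.587, 0.058]
    - [0.556, -0.587, 0.058]
    - [0.556, -0.587, 0.058]
    - [0.556, -0.587, 0.058]
    - [0.556, -0.587, 0.058]
    - [0.556, -0.587, 0.058]
    - [0.556, -0.587, 0.058]
    - [0.556, -0.587, 0.058]
    - [0.556, -0.587, 0.058]
    - [0.556, -0.587, 0.058]
    - [0.556, -0.587, 0.058]
    - [0.556, -0.587, 0.058]
    - [0.556, -0.587, 0.058]
    - [0.556, -0.587, 0.058]
    - [0.556, -0.587, 0.058]
    - [0.556, -0.587, 0.058]
  grip: [0.3, 0.3, 0.3, 0.3, 0.3, 0.3, 0.3, 0.3, 0.3, 0.3, 0.3, 0.3, 0.3, 0.3, 0.3, 0.3, 0.3, 0.3]
  force: 25

```text
clock: 3.65
tool_pos: [0.525, 0.1864, 0.1999]
eef_rot: [0.999, 0.048, 0.0, 0.0]
contact_force: [0.8, 0.0, 0.2]
opening: 0.695
finger_force: 0.0
```

Emit:
jog_arm:
  turn:
    - [0, 0, 0]
    - [0, 0, 0]
    - [0, 0, 0]
    - [0, 0, 0]
    - [0, 0, 0]
    - [0, 0, 0]
    - [0, 0, 0]
    - [0, 0, 0]
    - [0, 0, 0]
    - [0, 0, 0]
    - [0, 0, 0]
  translation:
    - [0, 0, 0.03]
    - [0, 0, 0.06]
    - [0, 0, 0.09]
    - [0, 0, 0.105]
    - [0, 0, 0.118]
    - [0, 0, 0.118]
    - [0, 0, 0.118]
    - [0, 0, 0.118]
    - [0, 0, 0.118]
    - [0, 0, 0.118]
    - [0, 0, 0.118]
  grip: [0.3, 0.3, 0.3, 0.3, 0.3, 0.3, 0.8, 0.8, 0.8, 0.8, 0.8]
  force: 25

```text
clock: 5.03
tool_pos: [0.5251, 0.1873, 0.082]
eef_rot: [0.999, 0.049, 0.0, -0.0]
contact_force: [-0.3, -0.8, 2.4]
opening: 0.291
finger_force: 25.0
```

Emit:
jog_arm:
  turn:
    - [0, 0, 0]
    - [0, 0, 0]
    - [0, 0, 0]
    - [0, 0, 0]
    - [0, 0, 0]
    - [0, 0, 0]
    - [0, 0, 0]
  translation:
    - [0, 0, -0.01]
    - [0, 0, -0.03]
    - [0, 0, -0.06]
    - [0, 0, -0.09]
    - [0, 0, -0.12]
    - [0, 0, -0.12]
    - [0, 0, -0.12]
  grip: [0.8, 0.8, 0.8, 0.8, 0.8, 0.8, 0.8]
  force: 30

```text
clock: 5.9
tool_pos: [0.5241, 0.1869, 0.2009]
eef_rot: [0.999, 0.049, -0.001, 0.0]
contact_force: [-0.3, 0.5, -2.9]
opening: 0.291
finger_force: 30.0
```

```bash
python3 - <<'E'
from h import *
s=r.get_state(); print(s["tool_pos"].round(4),s["eef_rot"].round(4))
im=cams.snapshot("side"); cv2.imwrite("pics/s1.png",cv2.resize(im[110:290,170:340],None,fx=3,fy=3,interpolation=2)[:,:,::-1])
for n in("turquoise_roll","pink_roll","gold_roll"): print(n,[(np.round(d["position"],3).tolist(),round(d["p"],2)) for d in models.place_of("side",n)][:4])
# where to go: seat
P=s["tool_pos"];Rm=R.from_quat(s["eef_rot"])
print(Rm.inv().apply(np.array([.500,-.210,.175])-P).round(4), Rm.as_matrix().round(3))
E
```

```text
[0.5241 0.1869 0.2009] [ 9.988e-01  4.890e-02 -9.000e-04  3.000e-04]
turquoise_roll [([0.527, 0.186, 0.17], 0.95), ([0.761, 0.352, 0.037], 0.75), ([0.294, -0.175, 0.037], 0.67)]
pink_roll [([0.436, 0.177, 0.051], 0.67)]
gold_roll [([0.617, 0.194, 0.048], 0.86)]
[-0.0627  0.3927  0.0262] [[ 0.995  0.098 -0.002]
 [ 0.098 -0.995 -0.001]
 [-0.002  0.001 -1.   ]]
```

View pics/s1.png

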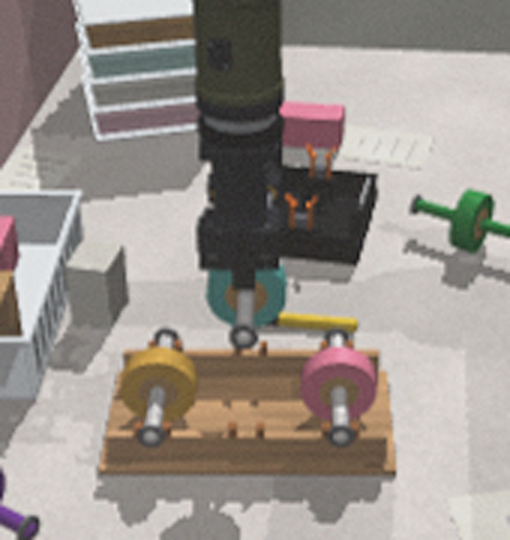

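Side view: the roll hangs straight in the gripper, and pink and gold are undisturbed in their notches. Carrying it over the dispenser.

Emit:
jog_arm:
  turn:
    - [0, 0, 0.02]
    - [0, 0, 0.04]
    - [0, 0, 0.07]
    - [0, 0, 0.1]
    - [0, 0, 0.13]
    - [0, 0, 0.15]
    - [0, 0, 0.175]
    - [0, 0, 0.175]
    - [0, 0, 0.175]
    - [0, 0, 0.175]
    - [0, 0, 0.175]
    - [0, 0, 0.175]
  translation:
    - [-0.005, 0.03, 0]
    - [-0.013, 0.08, 0]
    - [-0.021, 0.13, 0]
    - [-0.029, 0.18, 0]
    - [-0.037, 0.23, 0]
    - [-0.045, 0.28, 0.005]
    - [-0.053, 0.33, 0.01]
    - [-0.058, 0.365, 0.02]
    - [-0.061, 0.385, 0.026]
    - [-0.063, 0.393, 0.026]
    - [-0.063, 0.393, 0.026]
    - [-0.063, 0.393, 0.026]
  grip: [0.8, 0.8, 0.8, 0.8, 0.8, 0.8, 0.8, 0.8, 0.8, 0.8, 0.8, 0.8]
  force: 30

```text
clock: 7.6
tool_pos: [0.501, -0.2086, 0.1759]
eef_rot: [0.999, -0.038, 0.0, -0.0]
contact_force: [-0.4, 0.4, -3.2]
opening: 0.291
finger_force: 30.0
```

```bash
python3 - <<'E'
from h import *
s=r.get_state(); P=s["tool_pos"]; Rm=R.from_quat(s["eef_rot"]); print(P.round(4),Rm.as_euler('xyz').round(4))
im={c:cams.snapshot(c) for c in("top","side")}
for c in im:
  print(c,[(n,np.round(models.place_of(c,n)[:1][0]["position"],4).tolist()) for n in("turquoise_roll","clip_left","clip_right","seat") if models.place_of(c,n)])
d=Rm.as_matrix()[:,1]
o=[]
for c,(y0,y1,x0,x1) in {"top":(160,245,275,405),"side":(120,210,215,345)}.items():
  a=cv2.resize(im[c],None,fx=4,fy=4,interpolation=2)[:,:,::-1].copy()
  for p in proj(c,[P+[0,0,-.032]+t*d for t in(-.084,-.075,.075,.084)]): cv2.drawMarker(a,tuple(int(v) for v in p*4+2),(255,0,255),0,8,1)
  o.append(cv2.resize(a[y0*4:y1*4,x0*4:x1*4],(520,290)))
cv2.imwrite("pics/v2.png",np.vstack(o))
E
```

```text
[ 0.501  -0.2086  0.1759] [-3.1407e+00 -3.0000e-04 -7.5200e-02]
top [('turquoise_roll', [0.7572, 0.3536, 0.0365]), ('clip_left', [0.5061, -0.1427, 0.0604]), ('clip_right', [0.49, -0.2793, 0.0588]), ('seat', [0.4991, -0.2095, 0.0589])]
side [('turquoise_roll', [0.7616, 0.3498, 0.0411]), ('clip_left', [0.5, -0.1475, 0.0633]), ('clip_right', [0.4907, -0.2746, 0.0581]), ('seat', [0.497, -0.2077, 0.0625])]
```

View pics/v2.png

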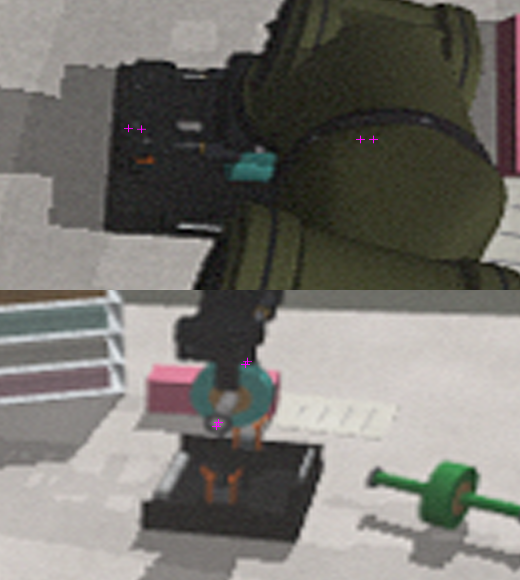

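Seat estimates average (0.498, −0.2095), so I shift slightly and lower in steps.

Emit:
jog_arm:
  turn:
    - [0, 0, 0]
    - [0, 0, 0]
    - [0, 0, 0]
    - [0, 0, 0]
    - [0, 0, 0]
    - [0, 0, 0]
    - [0, 0, 0]
  translation:
    - [-0.002, 0.001, 0.01]
    - [-0.0025, 0.001, 0.025]
    - [-0.0025, 0.001, 0.04]
    - [-0.0025, 0.001, 0.05]
    - [-0.0025, 0.001, 0.06]
    - [-0.0025, 0.001, 0.062]
    - [-0.0025, 0.001, 0.062]
  grip: [0.8, 0.8, 0.8, 0.8, 0.8, 0.8, 0.8]

```text
clock: 9.38
tool_pos: [0.4982, -0.2109, 0.1137]
eef_rot: [0.999, -0.039, 0.0, 0.0]
contact_force: [-0.1, 0.1, -2.3]
opening: 0.295
finger_force: 30.0
```

```bash
python3 - <<'E'
from h import *
s=r.get_state(); P=s["tool_pos"]; Rm=R.from_quat(s["eef_rot"]); print(P.round(4),Rm.as_euler('xyz').round(4))
d=Rm.as_matrix()[:,1]
im={c:cams.snapshot(c) for c in("top","side")}
o=[]
for c,(y0,y1,x0,x1) in {"top":(165,240,290,380),"side":(140,200,235,307)}.items():
  o.append(cv2.resize(im[c][y0:y1,x0:x1,::-1],(400,333),interpolation=2))
cv2.imwrite("pics/v3.png",np.hstack(o))
E
```

```text
[ 0.4982 -0.2109  0.1137] [ 3.1415e+00 -2.0000e-04 -7.7200e-02]
```

View pics/v3.png

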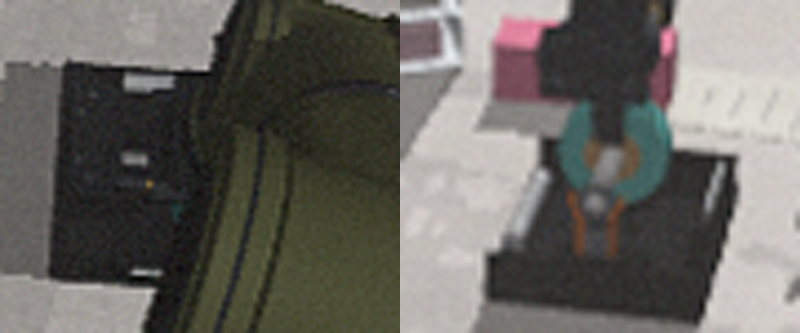

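The side view shows the axle centred in the flare with its collar outside the clip. Continuing gently.

Emit:
jog_arm:
  turn:
    - [0, 0, 0]
    - [0, 0, 0]
    - [0, 0, 0]
    - [0, 0, 0]
  translation:
    - [0, 0, 0.003]
    - [0, 0, 0.006]
    - [0, 0, 0.0075]
    - [0, 0, 0.0075]
  grip: [0.8, 0.8, 0.8, 0.8]

```text
clock: 9.98
tool_pos: [0.4984, -0.2109, 0.1066]
eef_rot: [0.999, -0.039, 0.0, 0.0]
contact_force: [-0.1, -0.1, 2.2]
opening: 0.292
finger_force: 30.0
```

Lips carry the roll. Releasing and retreating upward.

Emit:
jog_arm:
  turn:
    - [0, 0, 0]
    - [0, 0, 0]
    - [0, 0, 0]
    - [0, 0, 0]
    - [0, 0, 0]
    - [0, 0, 0]
    - [0, 0, 0]
    - [0, 0, 0]
  translation:
    - [0, 0, 0]
    - [0, 0, 0]
    - [0, 0, 0]
    - [0, 0, 0]
    - [0, 0, -0.02]
    - [0, 0, -0.05]
    - [0, 0, -0.05]
    - [0, 0, -0.05]
  grip: [0.3, 0.3, 0.3, 0.3, 0.3, 0.3, 0.3, 0.3]

```text
clock: 10.98
tool_pos: [0.4977, -0.2107, 0.1557]
eef_rot: [0.999, -0.039, -0.0, -0.0]
contact_force: [0.6, -0.2, -0.4]
opening: 0.701
finger_force: 0.0
```

```bash
python3 - <<'E'
from h import *
s=r.get_state(); P=s["tool_pos"]; Rm=R.from_quat(s["eef_rot"]); print(P.round(4),Rm.as_euler('xyz').round(4))
im={c:cams.snapshot(c) for c in("top","side")}
for c in im: print(c,[(np.round(d["position"],4).tolist(),round(d["p"],2)) for d in models.place_of(c,"turquoise_roll")])
a=1.4936;d=np.array([np.cos(a),np.sin(a),0]); S=np.array([.498,-.2105,.15])
for t in(.044,-.044): print(t,Rm.inv().apply(S+t*d-P).round(4))
E
```

```text
[ 0.4977 -0.2107  0.1557] [-3.1414e+00  7.0000e-04 -7.7100e-02]
top [([0.7599, 0.3529, 0.0383], 0.77), ([0.5031, -0.1417, 0.059], 0.61), ([0.5002, -0.2125, 0.0767], 0.6), ([0.2951, -0.1775, 0.039], 0.51), ([0.4946, -0.2107, 0.0615], 0.49)]
side [([0.7614, 0.3504, 0.0366], 0.89), ([0.2956, -0.1772, 0.0393], 0.89), ([0.4989, -0.2106, 0.0728], 0.6)]
0.044 [ 0.0003 -0.0442  0.0057]
-0.044 [0.0003 0.0438 0.0057]
```

Emit:
jog_arm:
  turn:
    - [0, 0, 0.18]
    - [0, 0, 0.36]
    - [0, 0, 0.54]
    - [0, 0, 0.72]
    - [0, 0, 0.9]
    - [0, 0, 1.08]
    - [0, 0, 1.26]
    - [0, 0, 1.44]
    - [0, 0, 1.571]
    - [0, 0, 1.571]
    - [0, 0, 1.571]
    - [0, 0, 1.571]
    - [0, 0, 1.571]
    - [0, 0, 1.571]
  translation:
    - [0, -0.01, 0]
    - [0, -0.02, 0]
    - [0, -0.03, 0]
    - [0, -0.04, 0]
    - [0, -0.044, 0]
    - [0, -0.044, 0]
    - [0, -0.044, 0]
    - [0, -0.044, 0]
    - [0, -0.044, 0.01]
    - [0, -0.044, 0.025]
    - [0, -0.044, 0.04]
    - [0, -0.044, 0.05]
    - [0, -0.044, 0.05]
    - [0, -0.044, 0.05]
  grip: [1, 1, 1, 1, 1, 1, 1, 1, 1, 1, 1, 1, 1, 1]

```text
clock: 12.92
tool_pos: [0.5016, -0.1673, 0.1064]
eef_rot: [-0.679, 0.734, -0.0, 0.0]
contact_force: [-0.4, -0.5, -0.6]
opening: 0.0
finger_force: 0.0
```

```bash
python3 - <<'E'
from h import *
s=r.get_state(); print(s["q"].round(2),s["tool_pos"].round(4),s["contact_force"].round(2))
im={c:cams.snapshot(c) for c in("top","side")}
o=[]
for c,(y0,y1,x0,x1) in {"top":(165,240,290,380),"side":(140,200,235,307)}.items():
  o.append(cv2.resize(im[c][y0:y1,x0:x1,::-1],(400,333),interpolation=2))
cv2.imwrite("pics/v4.png",np.hstack(o))
E
```

```text
[ 0.03  0.84  0.34  1.99 -0.66  0.42 -2.33] [ 0.5016 -0.1673  0.1064] [-0.45 -0.53 -0.6 ]
```

View pics/v4.png

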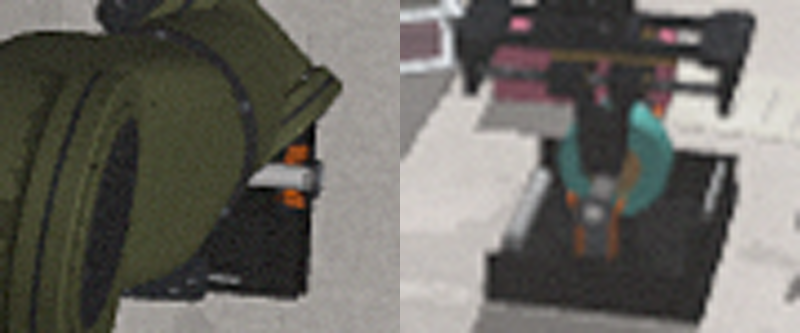

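Top view: the right end lies between the orange fingers with its collar outside. Side view: the closed fingertips are just above the left bare axle. Pressing the left end.

Emit:
jog_arm:
  turn:
    - [0, 0, 0]
    - [0, 0, 0]
    - [0, 0, 0]
    - [0, 0, 0]
  translation:
    - [0, 0, 0.003]
    - [0, 0, 0.006]
    - [0, 0, 0.008]
    - [0, 0, 0.008]
  grip: [1, 1, 1, 1]

```text
clock: 13.52
tool_pos: [0.5017, -0.1669, 0.0987]
eef_rot: [-0.679, 0.734, -0.0, 0.0]
contact_force: [-1.4, -0.3, 5.2]
opening: 0.006
finger_force: 2.7
```

Emit:
jog_arm:
  turn:
    - [0, 0, 0]
    - [0, 0, 0]
    - [0, 0, 0]
  translation:
    - [0, 0, 0.001]
    - [0, 0, 0.002]
    - [0, 0, 0.002]
  grip: [1, 1, 1]

```text
clock: 13.9
tool_pos: [0.5018, -0.1668, 0.0972]
eef_rot: [-0.679, 0.734, -0.0, 0.001]
contact_force: [-1.4, 1.6, 9.9]
opening: 0.005
finger_force: 5.1
```

Emit:
jog_arm:
  turn:
    - [0, 0, 0]
    - [0, 0, 0]
    - [0, 0, 0]
  translation:
    - [0, 0, 0.001]
    - [0, 0, 0.0015]
    - [0, 0, 0.0015]
  grip: [1, 1, 1]

```text
clock: 14.28
tool_pos: [0.5017, -0.1667, 0.0955]
eef_rot: [-0.679, 0.734, -0.0, 0.001]
contact_force: [-0.9, 1.0, 8.1]
opening: 0.006
finger_force: 4.2
```

Emit:
jog_arm:
  turn:
    - [0, 0, 0]
    - [0, 0, 0]
    - [0, 0, 0]
  translation:
    - [0, 0, 0.001]
    - [0, 0, 0.0015]
    - [0, 0, 0.0015]
  grip: [1, 1, 1]

```text
clock: 14.65
tool_pos: [0.5016, -0.1667, 0.0933]
eef_rot: [-0.679, 0.734, 0.0, 0.0]
contact_force: [-0.9, 1.2, 2.5]
opening: 0.004
finger_force: 1.1
```

Emit:
jog_arm:
  turn:
    - [0, 0, 0]
    - [0, 0, 0]
    - [0, 0, 0]
  translation:
    - [0, 0, 0.001]
    - [0, 0, 0.0015]
    - [0, 0, 0.0015]
  grip: [1, 1, 1]

```text
clock: 15.02
tool_pos: [0.5013, -0.1672, 0.0915]
eef_rot: [-0.679, 0.734, 0.0, -0.0]
contact_force: [-0.5, 0.5, -0.3]
opening: 0.006
finger_force: 0.0
```

Force gone: the left end snapped. A quick gentle touch will confirm it is down on its saddle.

Emit:
jog_arm:
  turn:
    - [0, 0, 0]
    - [0, 0, 0]
    - [0, 0, 0]
  translation:
    - [0, 0, 0.001]
    - [0, 0, 0.0015]
    - [0, 0, 0.0015]
  grip: [1, 1, 1]

```text
clock: 15.4
tool_pos: [0.5014, -0.1672, 0.0903]
eef_rot: [-0.679, 0.734, -0.0, -0.0]
contact_force: [0.2, 0.5, 1.6]
opening: 0.008
finger_force: 0.7
```

```bash
python3 - <<'E'
from h import *
s=r.get_state(); print(s["clock"],s["tool_pos"].round(4),s["contact_force"].round(2))
im=cams.snapshot("side");cv2.imwrite("pics/v5.png",cv2.resize(im[140:200,235:307,::-1],(600,500),interpolation=2))
E
```

```text
15.4 [ 0.5014 -0.1672  0.0903] [0.22 0.53 1.59]
```

View pics/v5.png

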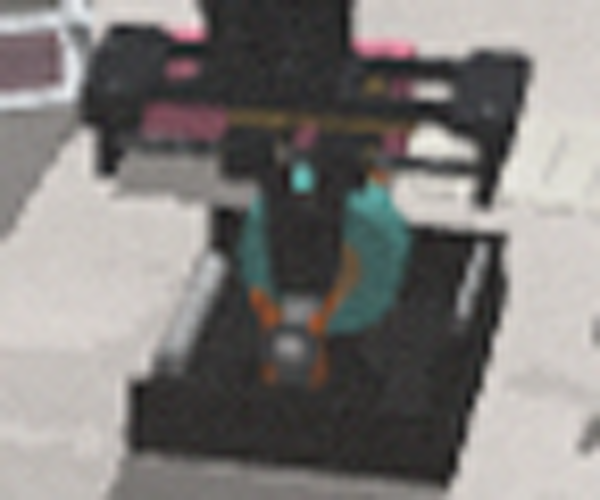

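The left axle end now sits deep in its clip at (295,350), and the first contact height matches the saddle. Moving to the right end.

Emit:
jog_arm:
  turn:
    - [0, 0, 0]
    - [0, 0, 0]
    - [0, 0, 0]
    - [0, 0, 0]
    - [0, 0, 0]
    - [0, 0, 0]
    - [0, 0, 0]
    - [0, 0, 0]
    - [0, 0, 0]
    - [0, 0, 0]
    - [0, 0, 0]
  translation:
    - [0, 0, -0.02]
    - [0, 0, -0.05]
    - [0, 0, -0.065]
    - [0.02, 0, -0.065]
    - [0.06, 0, -0.065]
    - [0.088, 0, -0.065]
    - [0.088, 0, -0.065]
    - [0.088, 0, -0.04]
    - [0.088, 0, -0.02]
    - [0.088, 0, -0.012]
    - [0.088, 0, -0.012]
  grip: [1, 1, 1, 1, 1, 1, 1, 1, 1, 1, 1]

```text
clock: 16.82
tool_pos: [0.4946, -0.2537, 0.1019]
eef_rot: [-0.68, 0.734, 0.001, 0.0]
contact_force: [-0.5, 0.7, -0.1]
opening: 0.007
finger_force: 0.0
```

Emit:
jog_arm:
  turn:
    - [0, 0, 0]
    - [0, 0, 0]
    - [0, 0, 0]
    - [0, 0, 0]
  translation:
    - [0, 0, 0.002]
    - [0, 0, 0.003]
    - [0, 0, 0.004]
    - [0, 0, 0.004]
  grip: [1, 1, 1, 1]

```text
clock: 17.32
tool_pos: [0.4948, -0.2549, 0.0985]
eef_rot: [-0.679, 0.734, -0.0, 0.0]
contact_force: [0.8, 0.1, 0.9]
opening: 0.007
finger_force: 0.4
```

Emit:
jog_arm:
  turn:
    - [0, 0, 0]
    - [0, 0, 0]
    - [0, 0, 0]
    - [0, 0, 0]
  translation:
    - [0, 0, 0.001]
    - [0, 0, 0.002]
    - [0, 0, 0.0025]
    - [0, 0, 0.0025]
  grip: [1, 1, 1, 1]

```text
clock: 17.82
tool_pos: [0.495, -0.2552, 0.0967]
eef_rot: [-0.679, 0.734, -0.001, 0.0]
contact_force: [-1.1, 1.0, 8.3]
opening: 0.005
finger_force: 4.4
```

Emit:
jog_arm:
  turn:
    - [0, 0, 0]
    - [0, 0, 0]
    - [0, 0, 0]
  translation:
    - [0, 0, 0.001]
    - [0, 0, 0.0015]
    - [0, 0, 0.0015]
  grip: [1, 1, 1]

```text
clock: 18.2
tool_pos: [0.4951, -0.2555, 0.0954]
eef_rot: [-0.679, 0.734, -0.001, 0.0]
contact_force: [-1.4, 1.6, 9.7]
opening: 0.006
finger_force: 4.9
```

Emit:
jog_arm:
  turn:
    - [0, 0, 0]
    - [0, 0, 0]
    - [0, 0, 0]
  translation:
    - [0, 0, 0.001]
    - [0, 0, 0.0015]
    - [0, 0, 0.0015]
  grip: [1, 1, 1]

```text
clock: 18.58
tool_pos: [0.4951, -0.2557, 0.0937]
eef_rot: [-0.679, 0.734, -0.001, 0.0]
contact_force: [-0.7, -0.2, 7.2]
opening: 0.005
finger_force: 3.4
```

Emit:
jog_arm:
  turn:
    - [0, 0, 0]
    - [0, 0, 0]
    - [0, 0, 0]
  translation:
    - [0, 0, 0.001]
    - [0, 0, 0.002]
    - [0, 0, 0.002]
  grip: [1, 1, 1]

```text
clock: 18.95
tool_pos: [0.4948, -0.2553, 0.0909]
eef_rot: [-0.679, 0.734, -0.001, -0.0]
contact_force: [0.3, -1.1, 1.1]
opening: 0.003
finger_force: 0.6
```

Emit:
jog_arm:
  turn:
    - [0, 0, 0]
    - [0, 0, 0]
    - [0, 0, 0]
    - [0, 0, 0]
  translation:
    - [0, 0, 0.001]
    - [0, 0, 0.002]
    - [0, 0, 0.003]
    - [0, 0, 0.003]
  grip: [1, 1, 1, 1]

```text
clock: 19.45
tool_pos: [0.4946, -0.2545, 0.0876]
eef_rot: [-0.679, 0.734, 0.0, 0.0]
contact_force: [-0.1, 0.3, -0.2]
opening: 0.006
finger_force: 0.0
```

Emit:
jog_arm:
  turn:
    - [0, 0, 0]
    - [0, 0, 0]
  translation:
    - [0, 0, 0.001]
    - [0, 0, 0.001]
  grip: [1, 1]

```text
clock: 19.7
tool_pos: [0.495, -0.2547, 0.0873]
eef_rot: [-0.679, 0.734, -0.0, 0.0]
contact_force: [0.2, 0.4, 4.2]
opening: 0.006
finger_force: 2.4
```

Emit:
jog_arm:
  turn:
    - [0, 0, 0]
    - [0, 0, 0]
    - [0, 0, 0]
    - [0, 0, 0]
    - [0, 0, 0]
    - [0, 0, 0]
    - [0, 0, 0]
    - [0, 0, 0]
    - [0, 0, 0]
  translation:
    - [0, 0, -0.02]
    - [0, 0, -0.06]
    - [0, 0, -0.1]
    - [0.04, 0, -0.15]
    - [0.1, 0, -0.17]
    - [0.16, 0, -0.17]
    - [0.22, 0, -0.17]
    - [0.22, 0, -0.17]
    - [0.22, 0, -0.17]
  grip: [1, 1, 1, 1, 1, 1, 1, 1, 1]

```text
clock: 20.82
tool_pos: [0.4776, -0.4734, 0.2561]
eef_rot: [-0.679, 0.734, 0.001, 0.0]
contact_force: [-1.1, -0.1, 0.5]
opening: 0.005
finger_force: 0.0
```

```bash
python3 - <<'E'
from h import *
s=r.get_state(); print(s["clock"],s["tool_pos"].round(4),s["contact_force"].round(2))
im={c:cams.snapshot(c) for c in("top","side")}
for c in im:
  for n in("turquoise_roll","pink_roll","gold_roll","marker"): print(c,n,[np.round(d["position"],4).tolist() for d in models.place_of(c,n) if d["p"]>.3])
o=[cv2.resize(im[c][y0:y1,x0:x1,::-1],(400,333),interpolation=2) for c,(y0,y1,x0,x1) in {"top":(165,240,290,380),"side":(140,200,235,307)}.items()]
cv2.imwrite("pics/v6.png",np.hstack(o))
E
```

```text
20.825 [ 0.4776 -0.4734  0.2561] [-1.08 -0.13  0.49]
top turquoise_roll [[0.4966, -0.2101, 0.0613], [0.2958, -0.1743, 0.0378], [0.7604, 0.3545, 0.0393], [0.4322, 0.1736, 0.0509]]
top pink_roll [[0.4368, 0.1743, 0.0501]]
top gold_roll [[0.6136, 0.198, 0.05]]
top marker [[0.4845, 0.0095, -0.0002]]
side turquoise_roll [[0.4991, -0.2093, 0.062], [0.7595, 0.3495, 0.0407], [0.2954, -0.1794, 0.0381]]
side pink_roll [[0.4388, 0.1761, 0.0504]]
side gold_roll [[0.6124, 0.1946, 0.0481]]
side marker [[0.484, 0.0147, 0.0036]]
```

View pics/v6.png

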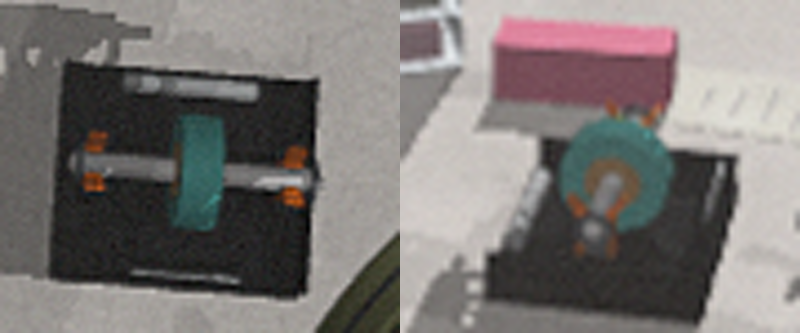

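Both views show the axle level in both clips (top crop 95,162 and 295,177), with the networks putting its middle at z ≈ 0.061. The hard stop at tip height 0.068 m confirms the right end is home. Handing in.

```bash
python3 -c "
from plant import r
print(r.finish_job())"
```

```text
the job is handed in; nothing more can be done
None
```

The turquoise roll is level and home in both clips. The left clip snapped about 4 s before the right, the highest press force I read was about 10 N, and the pink and gold rolls and the marker read as unmoved. I handed the job in at about 21 s and got no verdict back.

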